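Load the router's magazine strip in machining order

ROBOT

A 6-joint arm with a two-finger parallel gripper is mounted at the origin on a cart in front of the work surface, level with it; the furniture and walls round the work are solid. World frame = base frame: x ahead of the robot, y to its left, z up, the work surface at z = 0. Lengths are in m, angles in rad, forces in N, time in s.
With the tool pointing down it reaches from about 0.375 to 0.9 m from the base axis. Payload 3.1 kg.
Tool frame: the origin (TCP) lies on the centre line of the jaws, within the pads' length; the fingertips stand 25 mm ahead of it and the grasp point (between the pads) lies 6 mm ahead of it (manip.tip_extent is the distance from the TCP to the fingertips, in m); z points along the fingers, y is the line along which they close (so a half turn about z gives the same grasp; the last joint's range is limited). The gripper opens to 85 mm and grips with 20 to 120 N. Pads are 22 mm wide; open, the fingers measure 114 mm over their backs; the gripper's body (76 mm by 85 mm) begins 54 mm behind the grasp point. The pads swing forward as they close: fully open they stand 13 mm farther back than shut.
Start: joints at [0.565, 0.527, 1.433, -0, 1.181, -0.178], TCP at [0.46, 0.423, 0.256] pointing down, gripper open.
Joint ranges: [-3.08, 3.08], [-0.75, 2.2], [0.22, 2.44], [-1.43, 4.57], [0, 2.65], [-2.85, 2.85]. Speed limits (rad/s): [2.79, 2.79, 3.14, 3.14, 3.14, 3.14].

INTERFACE

Orientations are given as a unit quaternion [x, y, z, w].
In Python, from station import readout, imaging, order, manip gives the robot as it stands.
- The arm moves only by the tool move_arm, never from a script. Its argument "rows" is a list of rows, each a list of 7 numbers: the turn, a rotation vector about the tool's x, y, z in degrees, then the shift along the tool's x, y, z in mm, then the closure, from 0 (fully open) to 1 (shut). A call has 1 to 12 rows; each row is the pose to reach, as a shift and turn from the pose commanded when the call began, along the tool's axes at that moment; what a row does not reach only later rows make up. A row lasts 1/12 s, in which the tool goes at most 41.7 mm and 7.16 degrees, less where a joint would pass 70% of its speed; a pose out of reach is approached as far as the arm can. A call with a gripper value outside its range is refused whole. The fingers move at their own pace and stop on an object; "squeeze" is the grip in N (left out, the last holds). Time passes only in rows, so rows that repeat a pose let the fingers close. It gives the time, the measured TCP pose, the force, the opening and the grip force at its end, in the units of the state.
- readout.sense(): the state, without advancing time (a new reading comes with each control period).
- imaging.snapshot(name): name is "scene" or "top" or "wrist"; returns a dict with "img" (384x512x3 uint8, red, green, blue), "z_map" (384x512 float32, m along the optical axis (not along the pixel's ray), 0 where there is no reading), "fovy" (degrees; the focal length in pixels is half the picture's height over the tangent of half this angle, whatever the lens; pixels are square), "cx", "cy" (the principal point, pixels), "rvec" (rotation vector, rad) and "tvec" (3), from world to camera coordinates, as OpenCV has them. Camera axes: x right, y down, z forward; pixel columns grow to the right and rows downward; lengths in m; the calibration is good to about 2 mm. A picture is of the moment at which its call begins.
- order.sign_off(): hands the job in; it is judged then, once.
The state is a dict: "t": time; "q": joint angles; "qd": joint speeds; "tau": joint torques, N m; "tcp_pos": TCP position; "tool_rot": TCP orientation; "force": force on the tool from outside, world axes, zero at the start; "ft_torque": the same for the moment, N m; "finger_gap": opening from 0.0 (shut) to 1.0 (fully open); "gripper_force": force on a finger pad.
Only numpy, scipy, OpenCV 4.12 (cv2) and the standard library are available. Lean on these libraries where they do the work, as an engineer would, in place of code of your own. Each camera call takes 0.05 s, during which the arm holds its last target. There are 200 camera calls.

TASK

Set up the router's tool magazine for the next job: move the four spindle tool holders that have cutters from the wooden bench rack to the aluminium strip in machining order, the widest cutter in the pocket next to the strip's carrying handle, then each narrower one in the next pocket, the thinnest at the far end. Lower each one in gently, without dropping it or laying it on the bench, until it stands upright and fully home on its flange; the holder without a cutter stays where it is, and the oil can and caliper are left alone.

Things in the scene. Friction and masses are not known exactly. Their poses are not given: they have to be found in the camera images.
- holder_surfacing: Steel spindle tool holder, 0.38 kg, cutter up: a steep cone (31 mm wide at the top, 17 mm at 49 mm down) and a stud, 60 mm in all; above it a flange 48 mm wide, 16 mm thick, then a dark round nut 42 mm wide, 22 to 46 mm above the origin (grip it here); in the nut is a wide flat surfacing head, 36 mm across and 14 mm thick, top 66 mm above the origin. Origin: centre of the flange's underside, z up.
- holder_straight: Holder exactly like holder_surfacing, but in the nut is a straight two-winged cutter, 24 mm across, top 73 mm above the origin. Origin: centre of the flange's underside, z up.
- holder_spiral: Holder exactly like holder_surfacing, but in the nut is a spiral cutter, 14 mm across, top 74 mm above the origin. Origin: centre of the flange's underside, z up.
- holder_drill: Holder exactly like holder_surfacing, but in the nut is a twist drill, 7 mm across, top 76 mm above the origin. Origin: centre of the flange's underside, z up.
- holder_empty: Holder exactly like the others but with no cutter in its nut: an open dark bore, top 48 mm above the origin. It stays in the bench rack. Origin: centre of the flange's underside, z up.
- bench_rack: Wooden rack, fixed, 84 (x) by 333 mm (y), top 68 mm above the bench: five 36 mm through holes at y = -132, -66, 0, 66, 132 mm, x = 0. A holder stands in each at the start, in any order, cone through the hole, flange flat on the top. Origin: on the bench under the middle; the row runs along y.
- magazine_strip: Aluminium strip, fixed, 77 (x) by 268 mm (y), top 68 mm above the bench, between two grey end blocks: four empty 36 mm through pockets with black rims at y = -99, -33, 33, 99 mm, x = 0. A holder is home when its flange lies flat on the top. Origin: on the bench under the middle; the row runs along y.
- handle_block: The strip's grey end block with the carrying handle (low bow, black grip, top 96 mm above the bench); 78 by 25 mm, fixed, at y = +146.5 or -146.5 mm of the strip; the other end block is plain. Origin: on the bench under its middle; the pockets lie 47.5, 113.5, 179.5 and 245.5 mm from it along the row.
- oil_can: Bystander: small green oil can with a thin spout, 48 mm across, 165 mm tall, loose, upright. Origin: centre of its underside. Behind the racks hand tools and sash clamps hang over the bench (from about x = 0.56 m back, y below 0.27 m, 0.22 m above the bench and up): keep the wrist and forearm clear of them.
- caliper: Bystander: steel vernier caliper lying flat, 76 by 200 by 12 mm, loose. Origin: centre of its underside.
There are look-alikes about, which are no part of the job. Leave any yellow look-alike of the holder_spiral alone.

How it is judged:
At the end, for the whole second after the job is handed in: The four holders with cutters stand in the strip's pockets, widest to thinnest from the handle: within 8 mm across and 10 mm along the row of their pocket's centre, flange home within 3 mm, upright within 4 degrees, at rest; the empty holder is upright within 12 mm of its start (x of holder_surfacing in the frame of magazine_strip between -0.008 and 0.008 m and horizontal distance between holder_surfacing and handle_block between 0.0375 and 0.0575 m and height (world z) of holder_surfacing between 0.065 and 0.071 m and angle between each of holder_surfacing, holder_straight, holder_spiral, holder_drill, holder_empty's own z axis and vertical below 0.07 rad and linear speed of each of holder_surfacing, holder_straight, holder_spiral, holder_drill, holder_empty below 0.02 m/s and x of holder_straight in the frame of magazine_strip between -0.008 and 0.008 m and horizontal distance between holder_straight and handle_block between 0.1035 and 0.1235 m and height (world z) of holder_straight between 0.065 and 0.071 m and x of holder_spiral in the frame of magazine_strip between -0.008 and 0.008 m and horizontal distance between holder_spiral and handle_block between 0.1695 and 0.1895 m and height (world z) of holder_spiral between 0.065 and 0.071 m and x of holder_drill in the frame of magazine_strip between -0.008 and 0.008 m and horizontal distance between holder_drill and handle_block between 0.2355 and 0.2555 m and height (world z) of holder_drill between 0.065 and 0.071 m and distance of holder_empty from where it was at the start of the episode below 0.012 m); the robot touches nothing.
It fails at once if a holder falls or is slammed into the strip (faster than 0.5 m/s within 4 cm of its seat) ((x of holder_surfacing in the frame of magazine_strip between -0.03 and 0.03 m and y of holder_surfacing in the frame of magazine_strip between -0.134 and 0.134 m and height (world z) of holder_surfacing below 0.11 m and linear speed of holder_surfacing above 0.5 m/s) or (x of holder_straight in the frame of magazine_strip between -0.03 and 0.03 m and y of holder_straight in the frame of magazine_strip between -0.134 and 0.134 m and height (world z) of holder_straight below 0.11 m and linear speed of holder_straight above 0.5 m/s) or (x of holder_spiral in the frame of magazine_strip between -0.03 and 0.03 m and y of holder_spiral in the frame of magazine_strip between -0.134 and 0.134 m and height (world z) of holder_spiral below 0.11 m and linear speed of holder_spiral above 0.5 m/s) or (x of holder_drill in the frame of magazine_strip between -0.03 and 0.03 m and y of holder_drill in the frame of magazine_strip between -0.134 and 0.134 m and height (world z) of holder_drill below 0.11 m and linear speed of holder_drill above 0.5 m/s)).
It fails at once if a holder is dropped or laid on the bench (height (world z) of any of holder_surfacing, holder_straight, holder_spiral, holder_drill below 0.045 m).
It fails at once if the holder without a cutter is taken out or knocked (moved more than 30 mm) (distance of holder_empty from where it was at the start of the episode above 0.03 m).
It fails at once if the oil can or the caliper is disturbed (moved more than 25 mm, or the can tipped) (distance of any of oil_can, caliper from where it was at the start of the episode above 0.025 m or angle between oil_can's own z axis and vertical above 0.35 rad).
It also fails if it takes over 138 s, if anything falls off the work surface, if the arm or the gripper's body presses on something with over 40 N, if the wrist force passes 120 N, or if a joint passes its speed limit or range.

## Working session

There is one attempt and no reset: what is moved stays moved. The work goes in short steps, Python scripts to look and compute and a tool call to move; the robot and the scene stay as the last step left them, time stands still between calls to the robot, and variables do not carry over. Pictures are saved under pics/ and viewed, at most 14 in all, crops included, and the job is handed in when it is done.

Besides the shell and the picture viewer there is one more tool, called as a command line: name --pt "numbers of a row" for each row, then --argument value for the rest. move_arm: Moves the arm, as the interface text tells. Its arguments: {"type":"object","properties":{"rows":{"type":"array"},"squeeze":{"type":"number"}},"required":["rows"]}

```bash
mkdir -p pics
cat > h.py <<'E'
import numpy as np,cv2
from station import readout,imaging,order,manip
def snap(n):
    s=imaging.snapshot(n); R,_=cv2.Rodrigues(np.array(s['rvec'],float)); s['R']=R; s['f']=192/np.tan(np.radians(s['fovy'])/2)
    z=s['z_map']; v,u=np.mgrid[:384,:512]
    c=np.dstack([(u-s['cx'])/s['f']*z,(v-s['cy'])/s['f']*z,z])
    s['P']=(c-np.array(s['tvec']).ravel())@R; s['P'][z==0]=np.nan
    return s
def save(s,n): cv2.imwrite('pics/'+n,s['img'][:,:,::-1])
E
python3 - <<'E'
from h import *
print(readout.sense())
for n in('scene','top'):
    s=snap(n); save(s,n+'.png'); np.savez(n+'.npz',P=s['P'],img=s['img']); print(n,s['fovy'],s['cx'],s['cy'],-s['R'].T@np.array(s['tvec']).ravel())
a=[cv2.imread('pics/'+n+'.png') for n in('scene','top')]
E
```

```text
{'t': 0.0, 'q': array([ 5.64512091e-01,  5.28459531e-01,  1.43394430e+00,  3.06015414e-05,
        1.18138843e+00, -1.78544296e-01]), 'qd': array([-6.16946783e-04, -1.35798075e-03, -8.95700904e-04,  1.18637703e-05,
       -8.51199277e-04,  1.10328216e-03]), 'tau': array([ 8.41627798e-05, -4.42355275e+01, -1.78025490e+01, -2.88352885e-04,
        8.48984811e-03, -1.25535439e-05]), 'tcp_pos': array([0.45966252, 0.42247611, 0.25532428]), 'tool_rot': array([ 4.02160654e-01,  9.15568457e-01, -9.04489696e-04, -6.25829089e-04]), 'force': array([ 0.61303409, -0.22528618,  0.37955211]), 'ft_torque': array([ 0.00490219, -0.03168543,  0.01962382]), 'gripper_force': 0.0, 'finger_gap': 1.0011895020357446}
scene 57.732546957959016 261.72920605258594 186.18535190480267 [0.09246522 0.72286172 0.52686092]
top 45.88312643427338 251.42361450114177 188.3536882234139 [0.34156474 0.07009006 1.48972243]
```

View pics/scene.png

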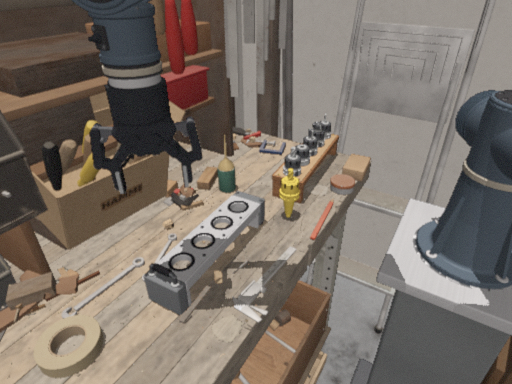

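View pics/top.png

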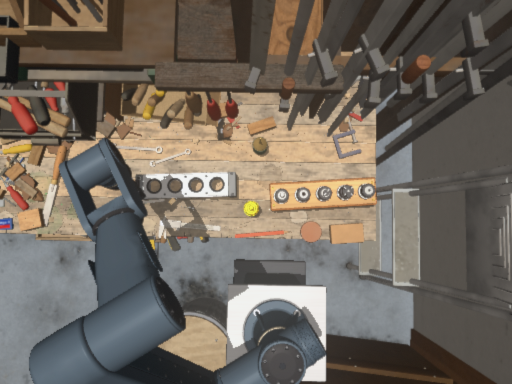

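The strip, with its handle at the near (+y) end, has pockets around (155–218, 185) in the top view. The rack's holders are around (282–368, 192) and the yellow look-alike is at (251, 208). Next I'll measure these.

Run:
```python
from h import *
d=np.load('top.npz');P=d['P'];img=d['img']
c=cv2.resize(img[165:225,262:382],None,fx=6,fy=6,interpolation=cv2.INTER_CUBIC)
c2=cv2.resize(img[165:205,130:250],None,fx=6,fy=6,interpolation=cv2.INTER_CUBIC)
cv2.imwrite('pics/c1.png',np.vstack([c,c2])[:,:,::-1])
np.set_printoptions(precision=4,suppress=True)
def rect(m,n):
    q=P[m][:,:2]; r=cv2.minAreaRect((q*1000).astype(np.float32)); print(n,m.sum(),r,np.median(P[m][:,2]))
Z=P[:,:,2]
v,u=np.mgrid[:384,:512]
for n,(a,b) in dict(rack=(262,382),strip=(130,250)).items():
    m=(abs(Z-.068)<.006)&(u>a)&(u<b)&(v>160)&(v<220); 
    k,l,st,_=cv2.connectedComponentsWithStats(m.astype(np.uint8)); i=1+st[1:,4].argmax(); rect(l==i,n)
# holders: high points
m=((Z>.095)&(Z<.16)&(v>165)&(v<220)&(u>240)&(u<382)).astype(np.uint8)
k,l,st,ce=cv2.connectedComponentsWithStats(m)
for i in range(1,k):
    if st[i,4]>15: q=P[l==i]; print('obj',ce[i],st[i,4],(q[:,:2].min(0)+q[:,:2].max(0))/2,q[:,2].max(), np.median(q,0))
# oil can, caliper
for u0,v0 in((260,145),(251,208),(345,140),(185,232)): print(P[v0,u0])
```

```text
rack 1844 ((443.6030578613281, -136.57301330566406), (88.11736297607422, 333.38470458984375), 4.35153341293335) 0.0678937553328559
strip 1817 ((462.6803283691406, 295.3040771484375), (77.78701782226562, 313.6023864746094), 2.4805538654327393) 0.06815753712049641
obj [346.1065 191.4556] 169 [ 0.448  -0.1998] 0.1402898127249934 [ 0.4473 -0.1974  0.1312]
obj [367.7267 190.1801] 161 [ 0.4524 -0.2683] 0.14485120654175548 [ 0.4528 -0.2656  0.114 ]
obj [302.929  193.8839] 155 [ 0.439  -0.0709] 0.12277747140594523 [ 0.4378 -0.0699  0.1141]
obj [324.5063 192.7125] 160 [ 0.4436 -0.1358] 0.14525604888319849 [ 0.4419 -0.1337  0.1144]
obj [281.4551 195.2628] 156 [ 0.4324 -0.0052] 0.14362967527347645 [ 0.4321 -0.0045  0.1147]
obj [250.7867 207.72  ] 150 [0.3942 0.0885] 0.1415002070970632 [0.3928 0.0872 0.1068]
[0.59   0.0629 0.0911]
[0.3916 0.0867 0.1323]
[ 0.6282 -0.2195 -0.0021]
[ 0.3139  0.303  -0.0007]
```

View pics/c1.png

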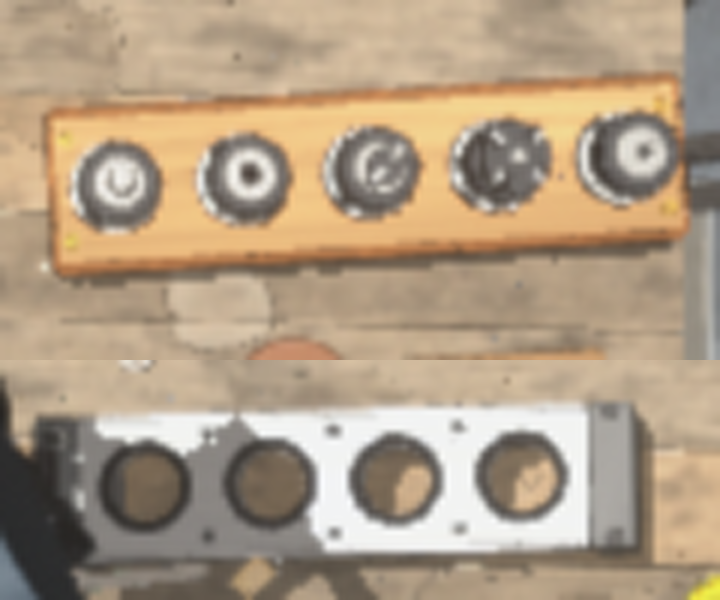

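move_arm --pt "0 0 4 -9 -8.5 -3 0" --pt "0 0 10 -23 -21 -8 0" --pt "0 0 17 -39 -36 -14 0" --pt "0 0 24 -55 -51 -20 0" --pt "0 0 31 -71 -65 -26 0" --pt "0 0 37 -85 -78 -28 0" --pt "0 0 40 -92 -84.6 -30 0" --pt "0 0 40.1 -92 -84.6 -30 0" --pt "0 0 40.1 -92 -84.6 -30 0"

```text
t: 0.85
tcp_pos: [0.4602, 0.2976, 0.2862]
tool_rot: [0.692, 0.722, 0.0, -0.0]
force: [-0.3, 0.5, -0.8]
finger_gap: 1.001
gripper_force: 0.0
```

Run:
```python
from h import *
s=snap('wrist');save(s,'w1.png');np.savez('w1.npz',P=s['P'],img=s['img']);print(s['fovy'],-s['R'].T@np.array(s['tvec']).ravel())
t=readout.sense();print(t['t'],t['tcp_pos'],t['tool_rot'],t['q'])
s=snap('top');save(s,'t2.png');np.savez('t2.npz',P=s['P'],img=s['img'])
```

```text
62.824896586755564 [0.456652   0.37615751 0.40391338]
0.9 [0.46018084 0.29812603 0.28614239] [ 6.91331079e-01  7.22538086e-01  6.22321208e-05 -2.22442640e-04] [3.70779897e-01 3.88862915e-01 1.59091156e+00 4.96728649e-04
 1.16189360e+00 3.26445423e-01]
```

View pics/w1.png

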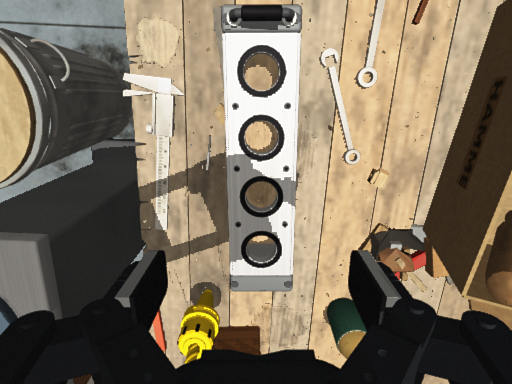

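The wrist view shows the strip upright in the picture, handle at the top (260, 14). The pockets are at about (261, 70), (261, 137), (261, 196) and (261, 249).

Run:
```python
from h import *
np.set_printoptions(precision=4,suppress=True)
d=np.load('w1.npz');P=d['P'];img=d['img'];Z=P[:,:,2]
v,u=np.mgrid[:384,:512]
C=np.array([0.456652,0.37615751,0.40391338])
G=[]
for cy in(70,137,196,249):
    w=(abs(u-261)<30)&(abs(v-cy)<30)
    m=((img.max(2)<55)&w&(abs(Z-.068)<.01))
    q=P[m]; h=cv2.convexHull((q[:,:2]*1000).astype(np.float32)); c,r=cv2.minEnclosingCircle(h)
    e=cv2.fitEllipse(h); G.append(e[0]); print(c,r,e,np.median(q[:,2]))
G=np.array(G);k=np.arange(4)
fx,fy=np.polyfit(k,G[:,0],1),np.polyfit(k,G[:,1],1)
print(fx,fy,np.hypot(fx[0],fy[0]),np.degrees(np.arctan2(fx[0],-fy[0])),'centre',G.mean(0))
m=(abs(Z-.068)<.005)&(u>200)&(u<310)&(v<300)
k,l,st,_=cv2.connectedComponentsWithStats(m.astype(np.uint8));i=1+st[1:,4].argmax();print(cv2.minAreaRect((P[l==i][:,:2]*1000).astype(np.float32)))
```

```text
(459.1727294921875, 396.1897277832031) 23.659717559814453 ((459.35107421875, 396.1404724121094), (46.44096374511719, 46.888893127441406), 142.71539306640625) 0.06843915988427401
(456.1812744140625, 323.863037109375) 32.238922119140625 ((457.5956115722656, 325.4702453613281), (46.524208068847656, 63.39213943481445), 135.82614135742188) 0.06843307296920324
(464.7754211425781, 264.6785888671875) 44.24648666381836 ((464.5347900390625, 264.3865661621094), (80.10662078857422, 104.28627014160156), 91.85980987548828) 0.06850395730286565
(466.49163818359375, 210.7542724609375) 35.91999816894531 ((466.85076904296875, 218.571533203125), (58.94085693359375, 87.52779388427734), 4.098336696624756) 0.06833038079594553
[  2.9438 457.6673] [-59.379  390.2108] 59.45197771697459 2.8382205212949105 centre [462.0831 301.1422]
((463.7322998046875, 296.99224853515625), (77.73191833496094, 317.0851135253906), 2.5510060787200928)
```

move_arm --pt "0 0 -0.5 -15 0 0 0" --pt "0 0 -1 -45 -2 0 0" --pt "0 0 -1.8 -85 -3 0 0" --pt "0 0 -1.8 -125 -4 0 0" --pt "0 0 -1.8 -165 -6 0 0" --pt "0 0 -1.8 -205 -8 0 0" --pt "0 0 -1.8 -245 -10 0 0" --pt "0 0 -1.8 -285 -12 0 0" --pt "0 0 -1.8 -325 -14 0 0" --pt "0 0 -1.8 -355 -18 0 0" --pt "0 0 -1.8 -370 -20 0 0" --pt "0 0 -1.8 -370 -20 0 0"

```text
t: 1.95
tcp_pos: [0.457, -0.0753, 0.2862]
tool_rot: [0.681, 0.732, -0.0, 0.001]
force: [-0.6, 0.5, 0.6]
finger_gap: 0.999
gripper_force: 0.0
```

Run:
```python
from h import *
s=snap('wrist');save(s,'w2.png');np.savez('w2.npz',P=s['P'],img=s['img']);print(-s['R'].T@np.array(s['tvec']).ravel())
t=readout.sense();print(t['t'],t['tcp_pos'],t['tool_rot'],t['q'])
```

```text
[0.4511063  0.00326839 0.40374922]
2.0 [ 0.45662378 -0.07352914  0.28607267] [ 6.80926831e-01  7.32351424e-01  1.56065693e-04 -1.39493004e-04] [-4.02254954e-01  2.67796171e-01  1.78770594e+00  4.38892078e-04
  1.08624688e+00 -4.75200820e-01]
```

View pics/w2.png

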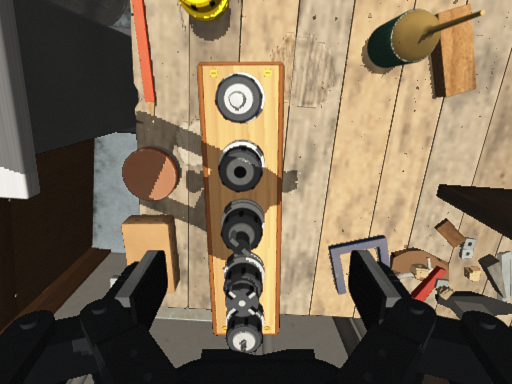

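The rack runs from (239, 98) to (243, 340) in this picture. The second holder, at (240, 170), has an open bore, so it is the empty one. I'll measure the cutter widths and centres.

Run:
```python
from h import *
np.set_printoptions(precision=4,suppress=True)
def ana(P,tag):
    Z=P[:,:,2]
    for y0 in(-.005,-.0705,-.136,-.202,-.268):
        c=np.array([.4436-(y0+.136)*.076,y0]); D=np.hypot(P[:,:,0]-c[0],P[:,:,1]-c[1])
        m=(D<.032)&(Z>.119); q=P[m]
        n=(D<.032)&(Z>.111)&(Z<.1165); a=P[n]
        o=cv2.minEnclosingCircle((q[:,:2]*1000).astype(np.float32)) if m.sum()>3 else None
        b=cv2.minEnclosingCircle((a[:,:2]*1000).astype(np.float32)) if n.sum()>3 else None
        print(tag,y0,'cutter',m.sum(),o,q[:,2].max() if m.sum() else None,'nut',n.sum(),b)
for f in('w2','top','scene'): ana(np.load(f+'.npz')['P'],f)
d=np.load('w2.npz');P=d['P'];img=d['img'];Z=P[:,:,2];v,u=np.mgrid[:384,:512]
m=(abs(Z-.068)<.004)&(u>180)&(u<300)
k,l,st,_=cv2.connectedComponentsWithStats(m.astype(np.uint8));i=1+st[1:,4].argmax();print(cv2.minAreaRect((P[l==i][:,:2]*1000).astype(np.float32)))
a=cv2.resize(img[60:360,190:300],None,fx=2,fy=2,interpolation=cv2.INTER_CUBIC)
s=np.load('scene.npz')['img'][110:185,265:345];b=cv2.resize(s,(560,525),interpolation=cv2.INTER_CUBIC)
b=np.vstack([b,np.zeros((75,560,3),np.uint8)])
cv2.imwrite('pics/c2.png',np.hstack([a,b])[:,:,::-1])
```

```text
w2 -0.005 cutter 244 ((434.6353759765625, -4.232053279876709), 6.9870219230651855) 0.1438719290453668 nut 1479 ((434.6349792480469, -4.1458353996276855), 21.315841674804688)
w2 -0.0705 cutter 11505 ((438.4842224121094, -68.03298950195312), 31.711103439331055) 0.3538782509593681 nut 1389 ((439.6077880859375, -69.92159271240234), 21.42530632019043)
w2 -0.136 cutter 427 ((444.5884094238281, -135.08135986328125), 11.95576000213623) 0.14271530356227233 nut 793 ((444.6221618652344, -135.46446228027344), 21.281177520751953)
w2 -0.202 cutter 967 ((449.7403564453125, -201.72760009765625), 19.253599166870117) 0.13648977249273792 nut 409 ((449.4921875, -201.09365844726562), 21.214643478393555)
w2 -0.268 cutter 51 ((454.6091613769531, -265.31884765625), 3.158519744873047) 0.13263590544303006 nut 741 ((454.35028076171875, -266.8466491699219), 21.61117172241211)
top -0.005 cutter 24 ((433.8996887207031, -2.5598959922790527), 13.127533912658691) 0.14362967527347645 nut 84 ((433.552734375, -4.9882283210754395), 20.741065979003906)
top -0.0705 cutter 8 ((443.00201416015625, -76.24827575683594), 16.06
[... 805 characters left out ...]
 None None nut 65 ((440.7125244140625, -68.34951782226562), 18.41961669921875)
scene -0.136 cutter 48 ((444.8507080078125, -134.0370635986328), 12.020441055297852) 0.13962052313029277 nut 47 ((445.5566101074219, -133.1348419189453), 19.015729904174805)
scene -0.202 cutter 84 ((449.0344543457031, -200.5980682373047), 20.20231819152832) 0.13341191203993327 nut 33 ((447.5982666015625, -195.35145568847656), 17.967313766479492)
scene -0.268 cutter 13 ((455.8117370605469, -264.27142333984375), 2.9924888610839844) 0.1404729150332285 nut 26 ((454.9484558105469, -265.7863464355469), 18.33852767944336)
((444.4756774902344, -135.3962860107422), (88.15019226074219, 332.4097900390625), 4.295371055603027)
```

View pics/c2.png

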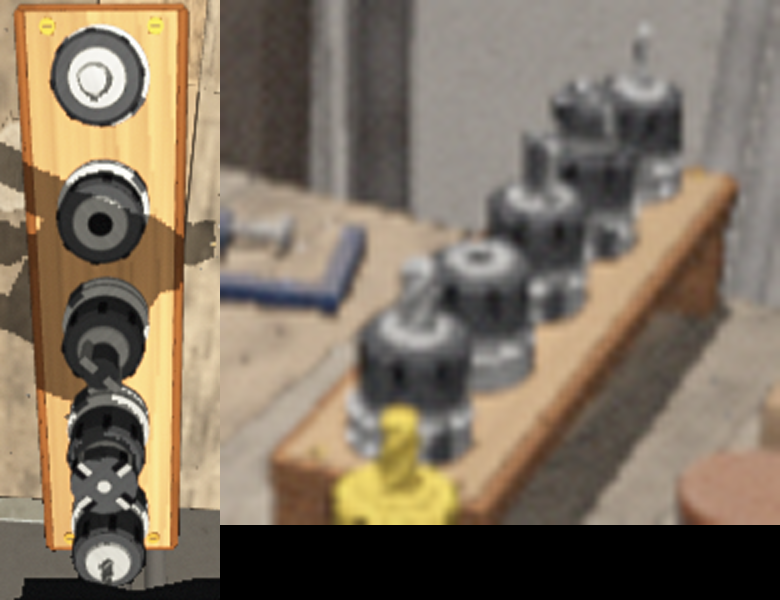

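Holders by y: spiral −0.004, empty −0.070, straight −0.135, surfacing −0.201, drill −0.267. The strip centre is (0.4637, 0.297) with yaw 2.5°. I'll pick the surfacing head first.

move_arm --pt "0 0 0 -25 -4 0 0" --pt "0 0 0 -65 -9 0 0" --pt "0 0 0 -105 -14 0 0" --pt "0 0 0 -126.7 -16.6 10 0" --pt "0 0 0 -126.7 -16.6 40 0" --pt "0 0 0 -126.7 -16.6 78 0" --pt "0 0 0 -126.7 -16.6 110 0" --pt "0 0 0 -126.7 -16.6 135 0" --pt "0 0 0 -126.7 -16.6 155 0" --pt "0 0 0 -126.7 -16.6 168 0" --pt "0 0 0 -126.7 -16.6 176 0" --pt "0 0 0 -126.7 -16.6 176 0"

```text
t: 3.0
tcp_pos: [0.4489, -0.1983, 0.1087]
tool_rot: [0.679, 0.734, -0.0, -0.002]
force: [0.4, 0.7, 0.3]
finger_gap: 1.003
gripper_force: 0.0
```

Run:
```python
from h import *
print(manip.tip_extent,[k for k in dir(manip) if k[0]!='_'])
```

```text
0.025 ['PlanningError', 'tip_extent']
```

move_arm --pt "0 0 0 0 0 0 0.3" --pt "0 0 0 0 0 0 0.6" --pt "0 0 0 0 0 0 1" --pt "0 0 0 0 0 0 1" --pt "0 0 0 0 0 0 1" --pt "0 0 0 0 0 0 1" --pt "0 0 0 0 0 0 1" --pt "0 0 0 0 0 0 1" --squeeze 60

```text
t: 3.67
tcp_pos: [0.4498, -0.2005, 0.1116]
tool_rot: [0.68, 0.733, 0.0, 0.001]
force: [1.1, 2.1, 5.2]
finger_gap: 0.476
gripper_force: 60.1
```

move_arm --pt "0 0 0 0 0 -5 1" --pt "0 0 0 0 0 -20 1" --pt "0 0 0 0 0 -45 1" --pt "0 0 0 0 0 -80 1" --pt "0 0 0 0 0 -115 1" --pt "0 0 0 0 0 -148 1" --pt "0 0 0 10 1 -165 1" --pt "0 0 0 40 3.5 -168 1" --pt "0 0 0 80 7.5 -168 1" --pt "0 0 0 120 11 -168 1" --pt "0 0 0 160 15 -168 1" --pt "0 0 0 194.3 18.1 -168 1"

```text
t: 4.67
tcp_pos: [0.4507, -0.0028, 0.278]
tool_rot: [0.68, 0.733, -0.0, -0.001]
force: [0.3, 0.3, -5.2]
finger_gap: 0.476
gripper_force: 61.7
```

move_arm --pt "0 0 0.2 25 2.5 0 1" --pt "0 0 0.4 60 6 0 1" --pt "0 0 0.6 100 9.5 0 1" --pt "0 0 0.8 140 13 0 1" --pt "0 0 1 180 17 0 1" --pt "0 0 1.2 220 20.5 0 1" --pt "0 0 1.4 260 24 0 1" --pt "0 0 1.6 300 28 0 1" --pt "0 0 1.8 340 31.5 0 1" --pt "0 0 1.8 375 35 0 1" --pt "0 0 1.8 395 36.5 0 1" --pt "0 0 1.8 400 37 0 1"

```text
t: 5.67
tcp_pos: [0.4585, 0.3998, 0.2774]
tool_rot: [0.69, 0.723, 0.0, -0.001]
force: [-0.1, -0.1, -3.9]
finger_gap: 0.474
gripper_force: 61.7
```

Run:
```python
from h import *
s=snap('scene');save(s,'s3.png');np.savez('s3.npz',P=s['P'],img=s['img'])
t=readout.sense();print(t['t'],t['tcp_pos'],t['tool_rot'],t['q'],t['finger_gap'])
s=snap('wrist');save(s,'w3.png')
cv2.imwrite('pics/m3.png',np.hstack([cv2.imread('pics/s3.png')[60:360,60:360],cv2.imread('pics/w3.png')[84:,100:420]]))
```

```text
5.7167 [0.45852142 0.39867163 0.27725381] [ 6.90581528e-01  7.23254094e-01 -6.22252206e-04 -5.31502588e-04] [5.31663344e-01 4.81862953e-01 1.45360208e+00 7.30002442e-04
 1.20761536e+00 4.85193391e-01] 0.47306735322789645
```

View pics/m3.png

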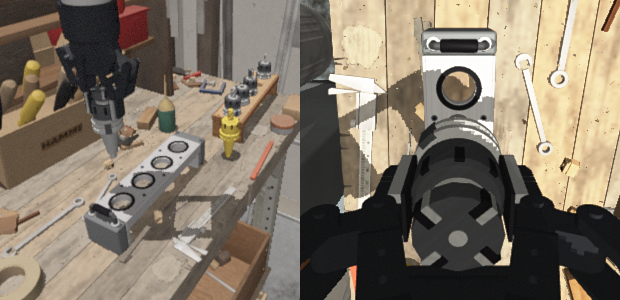

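move_arm --pt "0 0 0 0 0 10 1" --pt "0 0 0 0 0 35 1" --pt "0 0 0 0 0 65 1" --pt "0 0 0 0 0 85 1" --pt "0 0 0 0 0 95 1" --pt "0 0 0 0 0 95 1" --pt "0 0 0 0 0 95 1"

```text
t: 6.35
tcp_pos: [0.46, 0.3955, 0.1831]
tool_rot: [0.692, 0.722, -0.0, -0.0]
force: [0.3, 0.3, -3.7]
finger_gap: 0.471
gripper_force: 61.6
```

Run:
```python
from h import *
np.set_printoptions(precision=4,suppress=True)
t=readout.sense();print(t['t'],t['tcp_pos'],t['tool_rot'],t['q'])
# holder points in scene: cone and flange below gripper, near tcp
for cam in('scene','wrist'):
    s=snap(cam);P=s['P'];Z=P[:,:,2]
    t=readout.sense();print(t['tcp_pos'])
    D=np.hypot(P[:,:,0]-.459,P[:,:,1]-.396)
    for a,b in((.090,.098),(.100,.112),(.113,.129),(.168,.185)):
        m=(D<.035)&(Z>a)&(Z<b)
        if m.sum()>8: print(cam,a,m.sum(),cv2.minEnclosingCircle((P[m][:,:2]*1000).astype(np.float32)),P[m].mean(0))
save(s,'w4.png')
```

```text
6.35 [0.46   0.3955 0.1831] [ 0.6922  0.7217 -0.0005 -0.    ] [ 0.5261  0.5922  1.5478 -0.0002  1.0025  0.4845]
[0.4607 0.3962 0.1842]
scene 0.09 32 ((458.3511047363281, 396.546142578125), 9.698156356811523) [0.4552 0.3998 0.0945]
scene 0.1 52 ((457.7126159667969, 396.8544006347656), 10.77800464630127) [0.4539 0.4006 0.106 ]
scene 0.113 85 ((456.84442138671875, 397.87628173828125), 12.527228355407715) [0.4525 0.4022 0.121 ]
scene 0.168 364 ((459.2485656738281, 398.46673583984375), 33.91368865966797) [0.4512 0.4067 0.1778]
[0.461  0.3966 0.1848]
wrist 0.09 28 ((459.9549865722656, 402.38470458984375), 5.614843845367432) [0.4599 0.4036 0.0944]
wrist 0.168 2838 ((459.53387451171875, 403.4065246582031), 33.323097229003906) [0.4596 0.409  0.1781]
```

move_arm --pt "0 0 0 0 0 8 1" --pt "0 0 0 0 0 22 1" --pt "0 0 0 0 0 36 1" --pt "0 0 0 0 0 50 1" --pt "0 0 0 0 0 60 1" --pt "0 0 0 0 0 66 1" --pt "0 0 0 0 0 70 1" --pt "0 0 0 0 0 72 1" --pt "0 0 0 0 0 72.5 1" --pt "0 0 0 0 0 73 1" --pt "0 0 0 0 0 73 1"

```text
t: 7.37
tcp_pos: [0.4598, 0.3966, 0.1117]
tool_rot: [0.692, 0.722, 0.0, 0.0]
force: [-3.8, -1.2, 5.0]
finger_gap: 0.473
gripper_force: 62.2
```

move_arm --pt "0 0 0 0 0 0 0.3" --pt "0 0 0 0 0 0 0.1" --pt "0 0 0 0 0 0 0" --pt "0 0 0 0 0 0 0" --pt "0 0 0 0 0 0 0" --pt "0 0 0 0 0 -10 0" --pt "0 0 0 0 0 -35 0" --pt "0 0 0 0 0 -70 0" --pt "0 0 0 0 0 -90 0" --pt "0 0 -0.2 -10 -1 -90 0" --pt "0 0 -0.4 -45 -3.5 -90 0" --pt "0 0 -0.5 -80.7 -6 -90 0"

```text
t: 8.37
tcp_pos: [0.457, 0.3155, 0.2009]
tool_rot: [0.687, 0.726, 0.001, 0.0]
force: [1.0, -1.7, 0.2]
finger_gap: 1.0
gripper_force: 0.0
```

move_arm --pt "0 0 0 -40 -3 0 0" --pt "0 0 0 -80 -6 0 0" --pt "0 0 -0.3 -120 -9 0 0" --pt "0 0 -0.5 -160 -12 0 0" --pt "0 0 -0.8 -200 -15 0 0" --pt "0 0 -1.3 -240 -18 0 0" --pt "0 0 -1.3 -280 -20 0 0" --pt "0 0 -1.3 -320 -23 0 0" --pt "0 0 -1.3 -360 -26 0 0" --pt "0 0 -1.3 -400 -28.5 0 0" --pt "0 0 -1.3 -430 -31 0 0" --pt "0 0 -1.3 -450 -32 0 0"

```text
t: 9.37
tcp_pos: [0.448, -0.1388, 0.2003]
tool_rot: [0.681, 0.732, -0.0, 0.0]
force: [0.7, 0.7, -0.2]
finger_gap: 1.003
gripper_force: 0.0
```

Run:
```python
from h import *
np.set_printoptions(precision=4,suppress=True)
s=snap('top');P=s['P'];Z=P[:,:,2]
t=readout.sense();print(t['t'],t['tcp_pos'],t['tool_rot'],t['q'])
save(s,'t4.png')
s=snap('scene');P=s['P'];Z=P[:,:,2];save(s,'s4.png')
D=np.hypot(P[:,:,0]-.459,P[:,:,1]-.396)
for a,b in((.075,.086),(.092,.112),(.126,.14)):
    m=(D<.035)&(Z>a)&(Z<b);print(a,m.sum(),cv2.minEnclosingCircle((P[m][:,:2]*1000).astype(np.float32)),P[m][:,2].max())
cv2.imwrite('pics/m4.png',cv2.resize(s['img'][140:320,130:340],None,fx=2,fy=2)[:,:,::-1])
```

```text
9.4167 [ 0.4492 -0.1414  0.2004] [ 0.6817  0.7316 -0.0006  0.002 ] [-0.5418  0.4088  1.8709 -0.0026  0.8582 -0.6107]
0.075 177 ((458.83013916015625, 397.2296447753906), 23.906034469604492) 0.08520575822277897
0.092 265 ((458.80816650390625, 397.47210693359375), 21.248031616210938) 0.11199570502260187
0.126 266 ((459.7193298339844, 395.5648498535156), 19.097265243530273) 0.13426284301670166
```

View pics/m4.png

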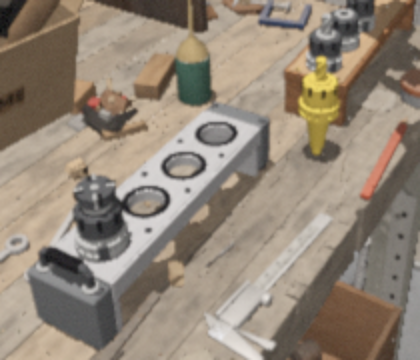

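The surfacing holder stands flat and upright in the pocket next to the handle. Next is the straight cutter, with a small x correction.

move_arm --pt "0 0 0 0.5 -3.9 5 0" --pt "0 0 0 0.5 -3.9 25 0" --pt "0 0 0 0.5 -3.9 50 0" --pt "0 0 0 0.5 -3.9 70 0" --pt "0 0 0 0.5 -3.9 83 0" --pt "0 0 0 0.5 -3.9 90 0" --pt "0 0 0 0.5 -3.9 90 0" --pt "0 0 0 0.5 -3.9 90 0"

```text
t: 10.13
tcp_pos: [0.4442, -0.1342, 0.1102]
tool_rot: [0.68, 0.733, -0.0, -0.001]
force: [0.0, 0.5, 0.3]
finger_gap: 1.0
gripper_force: 0.0
```

move_arm --pt "0 0 0 0 0 0 0.3" --pt "0 0 0 0 0 0 0.6" --pt "0 0 0 0 0 0 1" --pt "0 0 0 0 0 0 1" --pt "0 0 0 0 0 0 1" --pt "0 0 0 0 0 0 1" --pt "0 0 0 0 0 0 1" --pt "0 0 0 0 0 0 1"

```text
t: 10.8
tcp_pos: [0.4448, -0.1354, 0.1113]
tool_rot: [0.68, 0.733, 0.0, 0.001]
force: [-0.2, 1.3, 6.5]
finger_gap: 0.474
gripper_force: 59.8
```

move_arm --pt "0 0 0 0 0 -5 1" --pt "0 0 0 0 0 -20 1" --pt "0 0 0 0 0 -45 1" --pt "0 0 0 0 0 -80 1" --pt "0 0 0 0 0 -115 1" --pt "0 0 0 0 0 -148 1" --pt "0 0 0 0 0 -165 1" --pt "0 0 0 20 2 -168 1" --pt "0 0 0 50 6 -168 1" --pt "0 0 0 90 10 -168 1" --pt "0 0 0 130 15 -168 1" --pt "0 0 0 162.8 18.5 -168 1"

```text
t: 11.8
tcp_pos: [0.4495, 0.0308, 0.2781]
tool_rot: [0.681, 0.733, -0.0, -0.001]
force: [-0.1, 0.7, -3.8]
finger_gap: 0.475
gripper_force: 61.5
```

move_arm --pt "0 0 0.2 30 3.5 0 1" --pt "0 0 0.5 70 8 0 1" --pt "0 0 0.8 110 12.5 0 1" --pt "0 0 1 150 17 0 1" --pt "0 0 1.3 190 21.5 0 1" --pt "0 0 1.6 230 26 0 1" --pt "0 0 1.8 265 30 0 1" --pt "0 0 1.8 290 33 0 1" --pt "0 0 1.8 300 34 0 1" --pt "0 0 1.8 300 34 10 1" --pt "0 0 1.8 300 34 35 1" --pt "0 0 1.8 300 34 60 1"

```text
t: 12.8
tcp_pos: [0.4624, 0.3289, 0.2178]
tool_rot: [0.692, 0.722, 0.0, 0.001]
force: [-0.3, -0.3, -4.3]
finger_gap: 0.471
gripper_force: 61.5
```

move_arm --pt "0 0 0 0 0 20 1" --pt "0 0 0 0 0 32 1" --pt "0 0 0 0 0 35 1" --pt "0 0 0 0 0 35 1" --pt "0 0 0 0 0 35 1"

```text
t: 13.22
tcp_pos: [0.4628, 0.3292, 0.1835]
tool_rot: [0.692, 0.722, -0.0, 0.0]
force: [0.3, 0.0, -2.9]
finger_gap: 0.473
gripper_force: 61.5
```

```bash
cat > chk.py <<'E'
from h import *
import sys
cx,cy=map(float,sys.argv[1:3]); np.set_printoptions(precision=4,suppress=True)
s=snap('scene');P=s['P'];Z=P[:,:,2]
t=readout.sense();print(t['t'],t['tcp_pos'],t['tool_rot'],t['finger_gap'])
D=np.hypot(P[:,:,0]-cx,P[:,:,1]-cy)
for a,b in((.090,.098),(.100,.112),(.113,.129)):
    m=(D<.035)&(Z>a)&(Z<b)
    if m.sum()>8: print(a,m.sum(),cv2.minEnclosingCircle((P[m][:,:2]*1000).astype(np.float32)))
E
python3 chk.py .4622 .33
```

```text
13.2667 [0.4632 0.3296 0.1841] [0.692  0.7219 0.0006 0.0004] 0.46995089090285536
0.09 25 ((460.23016357421875, 332.8175354003906), 8.602924346923828)
0.1 49 ((461.6554870605469, 330.7921447753906), 11.350905418395996)
0.113 81 ((461.45745849609375, 331.93194580078125), 13.144218444824219)
```

move_arm --pt "0 0 0 0 0 8 1" --pt "0 0 0 0 0 22 1" --pt "0 0 0 0 0 36 1" --pt "0 0 0 0 0 50 1" --pt "0 0 0 0 0 60 1" --pt "0 0 0 0 0 66 1" --pt "0 0 0 0 0 70 1" --pt "0 0 0 0 0 72 1" --pt "0 0 0 0 0 72.5 1" --pt "0 0 0 0 0 73 1" --pt "0 0 0 0 0 73 1"

```text
t: 14.18
tcp_pos: [0.4627, 0.3303, 0.1114]
tool_rot: [0.692, 0.722, 0.0, 0.0]
force: [-1.8, -1.5, 3.0]
finger_gap: 0.475
gripper_force: 61.9
```

move_arm --pt "0 0 0 0 0 0 0.3" --pt "0 0 0 0 0 0 0.1" --pt "0 0 0 0 0 0 0" --pt "0 0 0 0 0 0 0" --pt "0 0 0 0 0 0 0" --pt "0 0 0 0 0 -10 0" --pt "0 0 0 0 0 -35 0" --pt "0 0 0 0 0 -70 0" --pt "0 0 0 0 0 -90 0" --pt "0 0 0 -10 -1 -90 0" --pt "0 0 0 -40 -5 -90 0" --pt "0 0 0 -72.7 -9.1 -90 0"

```text
t: 15.18
tcp_pos: [0.4565, 0.2572, 0.2009]
tool_rot: [0.691, 0.723, 0.001, 0.001]
force: [0.3, -0.7, -0.5]
finger_gap: 0.998
gripper_force: 0.0
```

move_arm --pt "0 0 -0.2 -40 -5 0 0" --pt "0 0 -0.5 -80 -10 0 0" --pt "0 0 -0.8 -120 -15 0 0" --pt "0 0 -1.1 -160 -20 0 0" --pt "0 0 -1.4 -200 -25 0 0" --pt "0 0 -1.8 -235 -30 0 0" --pt "0 0 -1.8 -255 -32.5 0 0" --pt "0 0 -1.8 -260 -33 0 0" --pt "0 0 -1.8 -260 -33 8 0" --pt "0 0 -1.8 -260 -33 25 0" --pt "0 0 -1.8 -260 -33 40 0" --pt "0 0 -1.8 -260 -33 40 0"

```text
t: 16.18
tcp_pos: [0.4327, -0.0024, 0.158]
tool_rot: [0.68, 0.733, -0.001, -0.003]
force: [-0.5, -0.2, 0.1]
finger_gap: 1.0
gripper_force: 0.0
```

Run:
```python
from h import *
np.set_printoptions(precision=4,suppress=True)
s=snap('scene');P=s['P'];Z=P[:,:,2];save(s,'s5.png')
t=readout.sense();print(t['tcp_pos'],t['tool_rot'])
for c in((.4593,.3959),(.4622,.33)):
  D=np.hypot(P[:,:,0]-c[0],P[:,:,1]-c[1])
  for a,b in((.075,.086),(.092,.112),(.115,.15)):
    m=(D<.03)&(Z>a)&(Z<b);print(c,a,m.sum(),cv2.minEnclosingCircle((P[m][:,:2]*1000).astype(np.float32)),P[m][:,2].max())
```

```text
[ 0.4334 -0.0025  0.1589] [ 0.6797  0.7335 -0.001  -0.0021]
(0.4593, 0.3959) 0.075 178 ((458.6046142578125, 397.15338134765625), 23.998964309692383) 0.08476005162435096
(0.4593, 0.3959) 0.092 259 ((459.06451416015625, 397.4169616699219), 21.194215774536133) 0.11199903657023881
(0.4593, 0.3959) 0.115 305 ((459.1838684082031, 396.0494079589844), 19.077327728271484) 0.1345177103801753
(0.4622, 0.33) 0.075 152 ((461.3582458496094, 332.0650634765625), 23.933286666870117) 0.08521766297939579
(0.4622, 0.33) 0.092 235 ((462.15972900390625, 330.6468200683594), 21.670873641967773) 0.11195729538210455
(0.4622, 0.33) 0.115 119 ((462.8150939941406, 330.9408874511719), 12.071504592895508) 0.1398656162277899
```

Both are seated. Now grip the spiral.

move_arm --pt "0 0 0 0 0 10 0" --pt "0 0 0 0 0 28 0" --pt "0 0 0 0 0 42 0" --pt "0 0 0 0 0 50 0" --pt "0 0 0 0 0 50 0" --pt "0 0 0 0 0 50 0.3" --pt "0 0 0 0 0 50 0.6" --pt "0 0 0 0 0 50 1" --pt "0 0 0 0 0 50 1" --pt "0 0 0 0 0 50 1" --pt "0 0 0 0 0 50 1" --pt "0 0 0 0 0 50 1"

```text
t: 17.23
tcp_pos: [0.435, -0.004, 0.1113]
tool_rot: [0.68, 0.733, 0.0, 0.001]
force: [-1.0, 0.7, 5.1]
finger_gap: 0.474
gripper_force: 59.8
```

move_arm --pt "0 0 0 0 0 -5 1" --pt "0 0 0 0 0 -20 1" --pt "0 0 0 0 0 -45 1" --pt "0 0 0 0 0 -80 1" --pt "0 0 0 0 0 -115 1" --pt "0 0 0 0 0 -148 1" --pt "0 0 0 0 0 -165 1" --pt "0 0 0 10 2 -168 1" --pt "0 0 0 25 5 -168 1" --pt "0 0 0 45 9 -168 1" --pt "0 0 0 65 12.5 -168 1" --pt "0 0 0 85.1 16.2 -168 1"

```text
t: 18.23
tcp_pos: [0.443, 0.0836, 0.2768]
tool_rot: [0.681, 0.733, -0.001, -0.002]
force: [0.1, 0.7, -3.8]
finger_gap: 0.472
gripper_force: 61.7
```

move_arm --pt "0 0 0.3 30 6 0 1" --pt "0 0 0.6 65 12.5 0 1" --pt "0 0 0.9 100 19 0 1" --pt "0 0 1.2 135 26 0 1" --pt "0 0 1.5 160 31 0 1" --pt "0 0 1.8 175 33.5 0 1" --pt "0 0 1.8 180 34.4 0 1" --pt "0 0 1.8 180 34.4 10 1" --pt "0 0 1.8 180 34.4 35 1" --pt "0 0 1.8 180 34.4 65 1" --pt "0 0 1.8 180 34.4 87 1" --pt "0 0 1.8 180 34.4 95 1"

```text
t: 19.23
tcp_pos: [0.4621, 0.2618, 0.1789]
tool_rot: [0.692, 0.722, -0.005, -0.002]
force: [-0.7, 0.0, -4.1]
finger_gap: 0.477
gripper_force: 61.5
```

move_arm --pt "0 0 0 0 0 0 1" --pt "0 0 0 0 0 0 1"

```text
t: 19.4
tcp_pos: [0.4655, 0.2633, 0.183]
tool_rot: [0.692, 0.722, -0.001, -0.0]
force: [-0.2, -0.4, -3.3]
finger_gap: 0.473
gripper_force: 61.5
```

```bash
python3 chk.py .4652 .264
```

```text
19.45 [0.4663 0.2638 0.1839] [0.692  0.7219 0.0006 0.0004] 0.47380397715570755
0.09 23 ((462.8718566894531, 266.95269775390625), 8.369163513183594)
0.1 43 ((464.5435485839844, 264.9280090332031), 11.32371711730957)
0.113 70 ((462.61151123046875, 267.92938232421875), 12.196602821350098)
```

move_arm --pt "0 0 0 0 0 8 1" --pt "0 0 0 0 0 22 1" --pt "0 0 0 0 0 36 1" --pt "0 0 0 0 0 50 1" --pt "0 0 0 0 0 60 1" --pt "0 0 0 0 0 66 1" --pt "0 0 0 0 0 70 1" --pt "0 0 0 0 0 72 1" --pt "0 0 0 0 0 72.5 1" --pt "0 0 0 0 0 73 1" --pt "0 0 0 0 0 73 1"

```text
t: 20.37
tcp_pos: [0.4658, 0.2642, 0.1114]
tool_rot: [0.692, 0.722, 0.001, 0.0]
force: [-1.5, -1.0, 3.8]
finger_gap: 0.476
gripper_force: 62.1
```

move_arm --pt "0 0 0 0 0 0 0.3" --pt "0 0 0 0 0 0 0.1" --pt "0 0 0 0 0 0 0" --pt "0 0 0 0 0 0 0" --pt "0 0 0 0 0 0 0" --pt "0 0 0 0 0 -10 0" --pt "0 0 0 0 0 -35 0" --pt "0 0 0 0 0 -70 0" --pt "0 0 0 0 0 -90 0" --pt "0 0 0 -10 -1 -90 0" --pt "0 0 0 -42 -3 -90 0" --pt "0 0 0 -79.9 -5.1 -90 0"

```text
t: 21.37
tcp_pos: [0.4638, 0.1844, 0.201]
tool_rot: [0.69, 0.724, 0.001, 0.001]
force: [0.4, -1.2, -0.1]
finger_gap: 0.995
gripper_force: 0.0
```

move_arm --pt "0 0 -0.2 -40 -2.5 0 0" --pt "0 0 -0.4 -80 -5 0 0" --pt "0 0 -0.6 -120 -7.5 0 0" --pt "0 0 -0.8 -160 -10 0 0" --pt "0 0 -1 -200 -13 0 0" --pt "0 0 -1.2 -240 -15.5 0 0" --pt "0 0 -1.4 -280 -18 0 0" --pt "0 0 -1.6 -320 -20.5 0 0" --pt "0 0 -1.8 -360 -23 0 0" --pt "0 0 -1.8 -400 -25.5 0 0" --pt "0 0 -1.8 -435 -28 0 0" --pt "0 0 -1.8 -450 -28.8 0 0"

```text
t: 22.37
tcp_pos: [0.4543, -0.2719, 0.2003]
tool_rot: [0.682, 0.732, -0.001, 0.001]
force: [0.1, -0.3, 0.0]
finger_gap: 0.997
gripper_force: 0.0
```

move_arm --pt "0 0 0 0 0 0 0" --pt "0 0 0 0 0 10 0" --pt "0 0 0 0 0 32 0" --pt "0 0 0 0 0 55 0" --pt "0 0 0 0 0 75 0" --pt "0 0 0 0 0 85 0" --pt "0 0 0 0 0 90 0" --pt "0 0 0 0 0 90 0" --pt "0 0 0 0 0 90 0"

```text
t: 23.12
tcp_pos: [0.4548, -0.2661, 0.1106]
tool_rot: [0.68, 0.733, 0.0, 0.0]
force: [0.4, 0.1, -0.7]
finger_gap: 0.998
gripper_force: 0.0
```

move_arm --pt "0 0 0 0 0 0 0.3" --pt "0 0 0 0 0 0 0.6" --pt "0 0 0 0 0 0 1" --pt "0 0 0 0 0 0 1" --pt "0 0 0 0 0 0 1" --pt "0 0 0 0 0 0 1" --pt "0 0 0 0 0 0 1" --pt "0 0 0 0 0 0 1"

```text
t: 23.78
tcp_pos: [0.455, -0.2671, 0.1114]
tool_rot: [0.68, 0.733, 0.0, 0.001]
force: [-0.7, 0.9, 5.9]
finger_gap: 0.473
gripper_force: 60.1
```

move_arm --pt "0 0 0 0 0 -5 1" --pt "0 0 0 0 0 -20 1" --pt "0 0 0 0 0 -45 1" --pt "0 0 0 0 0 -80 1" --pt "0 0 0 0 0 -115 1" --pt "0 0 0 0 0 -148 1" --pt "0 0 0 0 0 -165 1" --pt "0 0 0 20 2 -168 1" --pt "0 0 0 50 5 -168 1" --pt "0 0 0 90 9.5 -168 1" --pt "0 0 0 130 13.5 -168 1" --pt "0 0 0 162.7 17.1 -168 1"

```text
t: 24.78
tcp_pos: [0.4575, -0.1004, 0.2776]
tool_rot: [0.681, 0.733, -0.0, -0.002]
force: [0.3, -0.4, -4.1]
finger_gap: 0.47
gripper_force: 61.6
```

move_arm --pt "0 0 0.2 30 3 0 1" --pt "0 0 0.5 70 7.5 0 1" --pt "0 0 0.8 110 11.5 0 1" --pt "0 0 1 150 15.7 0 1" --pt "0 0 1.3 190 20 0 1" --pt "0 0 1.6 230 24 0 1" --pt "0 0 1.8 265 28 0 1" --pt "0 0 1.8 290 30.5 0 1" --pt "0 0 1.8 300 31.4 0 1" --pt "0 0 1.8 300 31.4 10 1" --pt "0 0 1.8 300 31.4 35 1" --pt "0 0 1.8 300 31.4 60 1"

```text
t: 25.78
tcp_pos: [0.4685, 0.1983, 0.2182]
tool_rot: [0.691, 0.723, 0.001, 0.001]
force: [0.2, -0.7, -4.8]
finger_gap: 0.475
gripper_force: 61.6
```

move_arm --pt "0 0 0 0 0 20 1" --pt "0 0 0 0 0 32 1" --pt "0 0 0 0 0 35 1" --pt "0 0 0 0 0 35 1" --pt "0 0 0 0 0 35 1"

```text
t: 26.2
tcp_pos: [0.4687, 0.1979, 0.1836]
tool_rot: [0.692, 0.722, 0.0, 0.0]
force: [0.7, 0.6, -3.5]
finger_gap: 0.477
gripper_force: 61.5
```

```bash
python3 chk.py .4681 .198
```

```text
26.25 [0.4691 0.1981 0.1841] [0.6918 0.7221 0.0006 0.0005] 0.47015923305075813
0.09 22 ((467.4892578125, 201.5467987060547), 8.880302429199219)
0.1 38 ((467.63494873046875, 200.62489318847656), 11.05537223815918)
0.113 65 ((467.25750732421875, 200.33311462402344), 13.159521102905273)
```

move_arm --pt "0 0 0 0 0 8 1" --pt "0 0 0 0 0 22 1" --pt "0 0 0 0 0 36 1" --pt "0 0 0 0 0 50 1" --pt "0 0 0 0 0 60 1" --pt "0 0 0 0 0 66 1" --pt "0 0 0 0 0 70 1" --pt "0 0 0 0 0 72 1" --pt "0 0 0 0 0 72.5 1" --pt "0 0 0 0 0 73 1" --pt "0 0 0 0 0 73 1"

```text
t: 27.17
tcp_pos: [0.4685, 0.1983, 0.1114]
tool_rot: [0.692, 0.722, 0.0, 0.0]
force: [-1.6, -0.5, 3.5]
finger_gap: 0.471
gripper_force: 62.3
```

move_arm --pt "0 0 0 0 0 0 0.3" --pt "0 0 0 0 0 0 0.1" --pt "0 0 0 0 0 0 0" --pt "0 0 0 0 0 0 0" --pt "0 0 0 0 0 0 0" --pt "0 0 0 0 0 -10 0" --pt "0 0 0 0 0 -35 0" --pt "0 0 0 0 0 -70 0" --pt "0 0 0 0 0 -105 0" --pt "0 0 0 0 0 -130 0" --pt "0 0 0 0 0 -140 0" --pt "0 0 0 0 0 -140 0"

```text
t: 28.17
tcp_pos: [0.4702, 0.1987, 0.2541]
tool_rot: [0.692, 0.722, 0.003, 0.002]
force: [-0.3, -0.1, 0.1]
finger_gap: 1.007
gripper_force: 0.0
```

Run:
```python
from h import *
np.set_printoptions(precision=4,suppress=True)
s=snap('scene');P=s['P'];Z=P[:,:,2];save(s,'s6.png')
t=readout.sense();print(t['t'],t['tcp_pos'])
for c in((.4593,.3959),(.4622,.33),(.4652,.264),(.4681,.1981),(.4396,-.0699)):
  D=np.hypot(P[:,:,0]-c[0],P[:,:,1]-c[1])
  for a,b in((.075,.086),(.092,.112),(.118,.15)):
    m=(D<.03)&(Z>a)&(Z<b)
    if m.sum()>3:print(c,a,m.sum(),cv2.minEnclosingCircle((P[m][:,:2]*1000).astype(np.float32)),P[m][:,2].max())
cv2.imwrite('pics/m6.png',cv2.resize(s['img'][100:320,130:360],None,fx=2,fy=2)[:,:,::-1])
```

```text
28.2167 [0.4691 0.1985 0.2522]
(0.4593, 0.3959) 0.075 177 ((458.61505126953125, 397.3842468261719), 24.011693954467773) 0.08442395562384553
(0.4593, 0.3959) 0.092 261 ((458.83648681640625, 397.4669189453125), 21.188379287719727) 0.11198379506583749
(0.4593, 0.3959) 0.118 302 ((460.0583190917969, 395.53387451171875), 19.30828857421875) 0.13524666101106714
(0.4622, 0.33) 0.075 149 ((461.98858642578125, 331.8418884277344), 23.870840072631836) 0.08541348973070588
(0.4622, 0.33) 0.092 236 ((461.9861755371094, 330.49334716796875), 22.12108039855957) 0.11198278897576941
(0.4622, 0.33) 0.118 111 ((462.62823486328125, 331.8975830078125), 11.806199073791504) 0.14072838904603582
(0.4652, 0.264) 0.075 127 ((465.546630859375, 266.23065185546875), 24.19171142578125) 0.08511840624541071
(0.4652, 0.264) 0.092 208 ((465.7652893066406, 266.1234130859375), 21.68227195739746) 0.11199324743889699
(0.4652, 0.264) 0.118 67 ((464.8319396972656, 265.52899169921875), 6.86514949798584) 0.14091194938294804
(0.4681, 0.1981) 0.075 98 ((468.5246276855469, 199.82179260253906), 24.208080291748047) 0.08580892584132982
(0.4681, 0.1981) 0.092 192 ((468.3058776855469, 200.91842651367188), 21.667863845825195) 0.11197668084809884
(0.4681, 0.1981) 0.118 27 ((468.021240234375, 198.822021484375), 3.8012495040893555) 0.14083482792977953
(0.4396, -0.0699) 0.075 76 ((438.95904541015625, -67.45860290527344), 25.111486434936523) 0.08576719274638307
(0.4396, -0.0699) 0.092 126 ((439.74346923828125, -67.51647186279297), 21.65485954284668) 0.11197218626234227
```

View pics/m6.png

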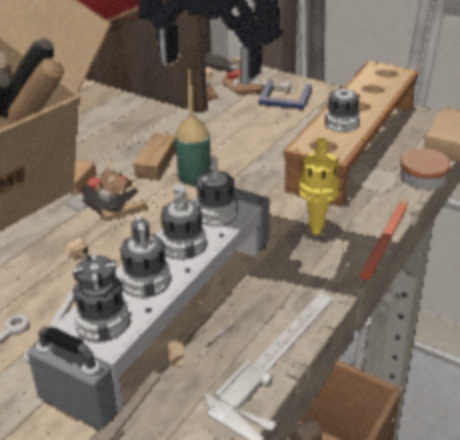

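All four holders stand home in order from the handle. The empty one is still in the rack, the can and caliper haven't moved, and the gripper is clear.

```bash
python3 -c "
from station import order
print(order.sign_off())"
```

```text
the job is handed in; nothing more can be done
None
```

The surfacing, straight, spiral and drill holders stand upright and fully home in the strip, in that order from the handle; the empty holder, oil can and caliper were left alone, and the job was handed in at about 28 s of robot time (sign-off gave no verdict).

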